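Clamp a charger in the hand-cranked holding clamp

ROBOT

A 6-joint arm with a two-finger parallel gripper is mounted at the origin on a cart in front of the work surface, level with it; the furniture and walls round the work are solid. World frame = base frame: x ahead of the robot, y to its left, z up, the work surface at z = 0. Lengths are in m, angles in degrees, forces in N, time in s.
With the tool pointing down it reaches from about 0.35 to 0.875 m from the base axis. Payload 4.2 kg.
Tool frame: the origin (TCP) lies on the front face of the gripper's body, between the roots of the fingers; the fingertips stand 73 mm ahead of it and the grasp point (between the pads) lies 54 mm ahead of it (robot.finger_overhang is the distance from the TCP to the fingertips, in m); z points along the fingers, y is the line along which they close (so a half turn about z gives the same grasp; the last joint's range is limited). The gripper opens to 85 mm and grips with 20 to 120 N. Pads are 22 mm wide; open, the fingers measure 114 mm over their backs; the gripper's body (76 mm by 85 mm) begins 54 mm behind the grasp point. The pads swing forward as they close: fully open they stand 13 mm farther back than shut.
Start: joints at [-51.818, 22.042, 0.453, 0, -68.411, -14.817], TCP at [0.248, -0.574, 0.304] pointing down, gripper open.
Joint ranges: [-179.83, 179.83], [-69.29, 118.12], [-61.27, 80.66], [-181.25, 117.63], [-171.15, -9.14], [-177.46, 177.46]. Speed limits (degrees/s): [159.86, 159.86, 180, 180, 180, 180].

INTERFACE

Orientations are given as a 3x3 rotation matrix whose columns are the frame's x, y, z axes.
In Python, from cell import robot, snapshot, camera_model, ticket gives the robot as it stands.
- The arm moves only by the tool apply_moves, never from a script. Its arguments are lists of equal length, an entry for each row: "slide": the shift along the tool's x, y, z in cm, a list of three; "angular": the turn, a rotation vector about the tool's x, y, z in degrees, a list of three; "hand": the opening in per cent of the stroke, from 0 (shut) to 100 (fully open). A call has 1 to 8 rows; each row shifts and turns the commanded pose from where the row before left it, along the tool's axes as they then stand; what a row does not reach is not made up. A row lasts 1/12 s, in which the tool goes at most 41.7 mm and 7.16 degrees, less where a joint would pass 70% of its speed; a pose out of reach is approached as far as the arm can. A call with a gripper value outside its range is refused whole. The fingers move at their own pace and stop on an object; "squeeze" is the grip in N (left out, the last holds). Time passes only in rows, so rows that do not move let the fingers close. It gives the time, the measured TCP pose, the force, the opening and the grip force at its end, in the units of the state.
- robot.get_state(): the state, without advancing time (a new reading comes with each control period).
- snapshot(name): name is "scene" or "top" or "wrist"; returns the picture (384x512x3 uint8, blue, green, red); there is no depth.
- camera_model(name): a dict with "fovy" (degrees; the focal length in pixels is half the picture's height over the tangent of half this angle, whatever the lens; pixels are square), "cx", "cy" (the principal point, pixels), "view" (4x4, takes a point from world to camera coordinates). Camera axes: x right, y down, z forward; pixel columns grow to the right and rows downward; lengths in m; the calibration is good to about 2 mm. A picture is of the moment at which its call begins: read the wrist's pose just before it. camera_model takes no time and is no camera call; for the wrist camera it gives the pose at the moment of the call.
- ticket.sign_off(): hands the job in; it is judged then, once.
The state is a dict: "t": time; "joints": joint angles; "joint_vel": joint speeds; "tau": joint torques, N m; "ee_pos": TCP position; "tool_rot": TCP orientation; "force": force on the tool from outside, world axes, zero at the start; "ft_torque": the same for the moment, N m; "width": finger opening in m; "grasp_force": force on a finger pad.
Only numpy, scipy, OpenCV 4.12 (cv2) and the standard library are available. Lean on these libraries where they do the work, as an engineer would, in place of code of your own. Each camera call takes 0.05 s, during which the arm holds its last target. There are 200 camera calls.

TASK

Lay the loose black charger flat in the bed of the blue hand-cranked clamp, its long side across the bed (prongs over either rail), and let go. Then take the crank by its loose black sleeve and, keeping hold of the sleeve while it turns, wind it clockwise until the orange pad has pushed the charger against the stop and you feel the crank turn clearly stiffer: firmly held, not crushed. Let go of the crank and leave the other things on the bench alone.

Things in the scene. Friction and masses are not known exactly. Their poses are not given: they have to be found in the camera images.
- charger: Black charger lying loose on the bench mat between the clamp and the small circuit boards. Case 51 mm long (x from -33 to +18 mm), 42 mm wide (y), 22 mm high, with thin prongs without contact from x = 18 to 33 mm. Origin: underside, in the middle of the width, x along the length, z up. 45 g.
- clamp: Blue hand clamp, fixed, base plate 90 x 345 x 12 mm. Origin on the bench under it; y is the clamping direction (crank end at -y, stop end at +y), x runs across. Aluminium bed from y = 0 to 150 mm, top at z = 20 mm; two rails 6 mm high along its edges leave 59 mm between them. Gearbox under the crank 64 x 62 mm, top z = 52 mm. The clamp stays as cranked after letting go, up to at least 40 N.
- bed (a point): Point on the bed's top (clamp x = 0, y = 65 mm, z = 20 mm), about midway between pad and stop with the clamp open: the middle of the charger's case goes over it; within 40 mm of it along the bed will do.
- crank_axis (a point): Point on the crank's upright axis (clamp x = 0, y = -95 mm), at the height of the middle of the sleeve, 91 mm over the bench. Nothing stands here above z = 69 mm.
- sleeve: Upright black sleeve with a thin red ring, diameter 20 mm, 48 mm tall (z 67 to 115 mm over the bench; its pin's end reaches 120 mm), spinning freely on the crank's pin, 50 mm from the crank axis. Origin: its centre. The crank arm beneath is 12 mm thick, top at z = 64 mm. As the sleeve spins, the hand need not turn while going round.
- crank (a joint): Crank angle, rad, grows clockwise from above, closing the pad. In the clamp's frame the sleeve stands at angle (-0.96 - value) from +x. Starts at 0 to 1; the charger gets tight at about 7.4 to 8.6. About 7 to 8.4 N at the sleeve along its path turns it (friction); once the charger is tight this grows by about 2 N per 10 N of clamping, 12 N per rad (best: some 5 N over the running force).
- flux_bottle: Bystander: white dropper bottle, 36 mm wide, 112 mm tall, origin under its centre.
- board_0: Bystander: small green circuit board with a yellow transformer, 48 x 34 x 18 mm, origin under its centre.
- pad_home (a point): Fixed point (clamp x = 0, y = 3 mm, z = 33 mm) where the face of the moving orange pad is at crank value 0; it moves to +y by 10 mm per rad. Pad 46 mm wide, z 21 to 44 mm, on a stiff spring (6 N per mm). A clamping force of 10 to 40 N is right, about 25 N best; over 60 N crushes the charger.
- stop_mid (a point): Fixed point (clamp x = 0, y = 125 mm, z = 33 mm): the middle of the range of the dark stop's face. The stop (46 mm wide, z 20 to 44 mm) is set differently each time, its face anywhere from y = 120 to 130 mm, so the crank value at which the charger gets tight is not known beforehand: feel it.
Mind the look-alikes: they are no part of the job. Leave any red look-alike of the charger alone.

How it is judged (in metres and radians):
On the way, in this order (a step that is already met when the one before it is completed fails the run):
1. the charger lies flat in the bed between the rails, long side across, and is let go (z of charger in the frame of clamp between 0.017 and 0.023 m and horizontal distance between charger and bed below 0.05 m and angle between the x axis of charger and the x axis of clamp, either way round below 0.2 rad and angle between charger's own z axis and vertical below 0.06 rad and contact force between the fingers and charger below 0.1 N), for 0.2 s.
2. the crank, held by its sleeve, has clamped the charger (contact force between charger and clamp above 10 N and contact force between the fingers and sleeve above 0.5 N), for 0.1 s.
At the end, for the whole second after the job is handed in: The charger lies flat in the bed (underside within 3 mm of the bed's top, tilt under 0.06 rad), long side across within 0.15 rad, pushed up to the stop and at rest, clamped with 10 to 40 N, and everything is let go (contact force between charger and clamp between 10 and 40 N and z of charger in the frame of clamp between 0.017 and 0.023 m and y of charger in the frame of clamp above 0.09 m and angle between the x axis of charger and the x axis of clamp, either way round below 0.15 rad and angle between charger's own z axis and vertical below 0.06 rad and linear speed of charger below 0.01 m/s); the robot touches nothing.
It fails at once if the charger is crushed: more than 60 N between it and the clamp (contact force between charger and clamp above 60 N).
It fails at once if the crank is driven on (faster than 0.5 rad/s clockwise) without hold of its sleeve (velocity of joint crank above 0.5 rad/s and contact force between the fingers and sleeve below 0.1 N).
It fails at once if a bystander is disturbed: the bottle or the board is moved more than 20 mm (distance of any of flux_bottle, board_0 from where it was at the start of the episode above 0.02 m).
It also fails if it takes over 61 s, if anything falls off the work surface, if the arm or the gripper's body presses on something with over 40 N, if the wrist force passes 120 N, or if a joint passes its speed limit or range.

## Working session

There is one attempt and no reset: what is moved stays moved. The work goes in short steps, Python scripts to look and compute and a tool call to move; the robot and the scene stay as the last step left them, time stands still between calls to the robot, and variables do not carry over. Pictures are saved under pics/ and viewed, at most 13 in all, crops included, and the job is handed in when it is done.

Besides the shell and the picture viewer there is one more tool, called after "Call:" as a command line: name --argument value ..., lists and objects as JSON in quotes. apply_moves: Moves the arm, as the interface text tells. Its arguments: {"type":"object","properties":{"slide":{"type":"array","items":{"type":"array","items":{"type":"number"}}},"angular":{"type":"array","items":{"type":"array","items":{"type":"number"}}},"hand":{"type":"array","items":{"type":"number"}},"squeeze":{"type":"number"}},"required":["slide","angular","hand"]}

```bash
ls; mkdir -p pics; python3 - <<'E'
from cell import robot, snapshot, camera_model
import cv2, numpy as np
s=robot.get_state(); print(s)
a=snapshot("scene"); b=snapshot("top")
cv2.imwrite("pics/scene0.png",a); cv2.imwrite("pics/top0.png",b)
cv2.imwrite("pics/both.png", cv2.resize(np.vstack([a,b]),(800,1200))[:600]) 
for n in("scene","top","wrist"):
    m=camera_model(n); print(n,m["fovy"],m["cx"],m["cy"],np.round(m["view"],3).tolist())
E
```

```text
pics
{'t': 0.0, 'joints': array([-5.18178541e+01,  2.20916506e+01,  3.79513370e-01, -3.01428022e-02,
       -6.84114442e+01, -1.48166137e+01]), 'joint_vel': array([-0.01524621, -0.05625353, -0.03797033,  0.12648265, -0.06343138,
       -0.01422368]), 'tau': array([ 9.89350929e-05, -3.92294669e+01,  1.88401634e+01,  4.18608695e+00,
       -4.65695135e-03, -9.37217322e-06]), 'ee_pos': array([ 0.24772994, -0.57334003,  0.30280724]), 'tool_rot': array([[-9.18070298e-01, -3.96416483e-01, -9.48762976e-04],
       [-3.96417611e-01,  9.18068127e-01,  1.99778955e-03],
       [ 7.90723420e-05,  2.21021760e-03, -9.99997554e-01]]), 'force': array([-0.3387798 , -0.54445168,  0.02817121]), 'ft_torque': array([0.04819823, 0.00600752, 0.02391739]), 'grasp_force': 0.0, 'width': 0.08570478580165672}
scene 44.34130718130474 256.1080285556789 191.80948882689404 [[-0.58, -0.815, -0.006, 0.442], [-0.52, 0.376, -0.767, 0.329], [0.627, -0.441, -0.642, 1.024], [0.0, 0.0, 0.0, 1.0]]
top 50.179309043783505 250.61790551142047 178.03394007220305 [[-0.014, -1.0, -0.013, 0.149], [-0.988, 0.016, -0.153, 0.563], [0.153, 0.01, -0.988, 1.051], [0.0, 0.0, 0.0, 1.0]]
wrist 64.82765442681622 255.23551400084926 190.325585261745 [[-0.397, 0.918, 0.003, 0.625], [0.868, 0.374, 0.326, -0.042], [0.298, 0.131, -0.946, 0.382], [0.0, 0.0, 0.0, 1.0]]
```

View pics/scene0.png

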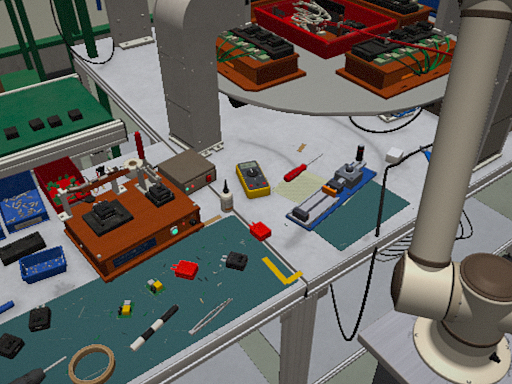

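View pics/top0.png

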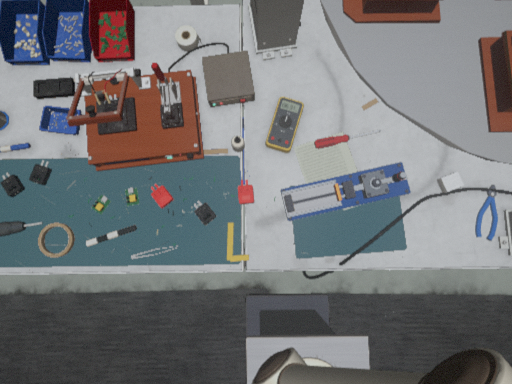

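Top view: the clamp is at (345,190), with its crank end on the right at (375,183) and its stop end on the left at (290,203). Charger candidates in the top view:
- Black at (204,212), matching scene (235,261)
- Black at (40,172)
- Black at (12,184)
- Red at (161,195)
- Red at (246,192)

I choose (204,212), the black one between the clamp and the small boards at (100,203) and (131,195). Next is a close crop to check it.

```bash
python3 - <<'E'
import cv2, numpy as np
a=cv2.imread("pics/scene0.png"); b=cv2.imread("pics/top0.png")
r=lambda i,x,y,w,h,k:cv2.resize(i[y:y+h,x:x+w],None,fx=k,fy=k,interpolation=cv2.INTER_CUBIC)
top=np.hstack([r(b,180,190,50,45,6),r(a,210,240,50,45,6)])  # 600x270
bot=np.hstack([r(b,275,155,145,75,2.75),r(a,280,138,102,95,2.75*75/95)])
bot=cv2.resize(bot,(600,int(bot.shape[0]*600/bot.shape[1])))
cv2.imwrite("pics/crop1.png",np.vstack([top,bot])); print(bot.shape)
E
```

```text
(199, 600, 3)
```

View pics/crop1.png

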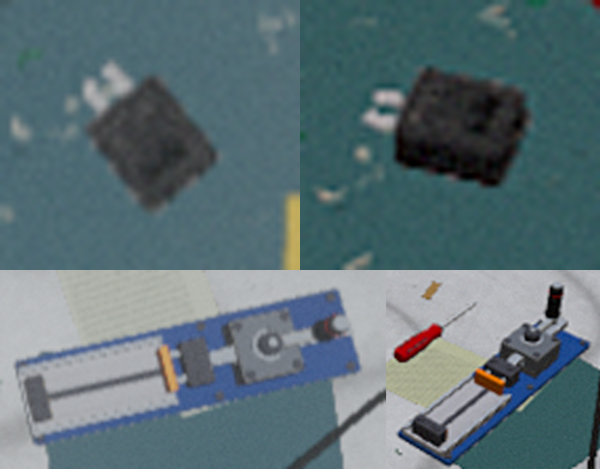

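The crop confirms it: a black case at about top (205,214), with silver prongs at its upper left, about (198,204). In the clamp crop the sleeve is at the far right, the orange pad sits at the bed's right end and the dark stop at the left. Now I'll cast rays for rough positions.

```bash
cat > h.py <<'E'
import cv2, numpy as np
from cell import robot, snapshot, camera_model
def look(n):
    m=camera_model(n); i=snapshot(n); return i,m
def ray(m,p):
    f=192/np.tan(np.radians(m["fovy"]/2)); V=np.array(m["view"]); R=V[:3,:3]
    d=np.array([(p[0]-m["cx"])/f,(p[1]-m["cy"])/f,1.])
    return -R.T@V[:3,3], R.T@d
def cast(m,p,z):
    o,d=ray(m,p); return o+d*(z-o[2])/d[2]
def tri(m1,p1,m2,p2):
    o1,d1=ray(m1,p1); o2,d2=ray(m2,p2)
    s,_,_,_=np.linalg.lstsq(np.c_[d1,-d2],o2-o1,rcond=None)
    a,b=o1+s[0]*d1,o2+s[1]*d2; return (a+b)/2,np.linalg.norm(a-b)
def proj(m,P):
    f=192/np.tan(np.radians(m["fovy"]/2)); V=np.array(m["view"]); c=V[:3,:3]@P+V[:3,3]
    return np.array([m["cx"]+f*c[0]/c[2],m["cy"]+f*c[1]/c[2]])
def blobs(mask,amin=30):
    c,_=cv2.findContours(mask.astype(np.uint8)*255,cv2.RETR_EXTERNAL,cv2.CHAIN_APPROX_NONE)
    return sorted([k for k in c if cv2.contourArea(k)>=amin],key=cv2.contourArea,reverse=True)
def ang(R): # tool y axis heading
    return np.degrees(np.arctan2(R[1,1],R[0,1]))
E
python3 - <<'E'
from h import *
a=cv2.imread("pics/scene0.png"); b=cv2.imread("pics/top0.png")
mt=camera_model("top"); ms=camera_model("scene")
def dark(i,x0,y0,x1,y1):
    h=i.max(2); m=np.zeros(h.shape,bool); m[y0:y1,x0:x1]=h[y0:y1,x0:x1]<75; return m
ct=blobs(dark(b,185,195,225,228))[0]; cs=blobs(dark(a,215,245,255,280))[0]
rt=cv2.minAreaRect(ct); print("charger top rect",rt)
box=cv2.boxPoints(rt); print(np.round([cast(mt,p,.022) for p in box],3).tolist())
print("prongs",cast(mt,(197.8,204.2),.01),"centre",cast(mt,rt[0],.022))
mo=cv2.moments(cs); pc=(mo["m10"]/mo["m00"],mo["m01"]/mo["m00"]); print("tri",tri(mt,rt[0],ms,pc))
# clamp
hsv=cv2.cvtColor(b,cv2.COLOR_BGR2HSV); m=(hsv[...,0]>100)&(hsv[...,0]<125)&(hsv[...,1]>120); m[:150]=0;m[225:]=0;m[:,:275]=0;m[:,415:]=0
pts=np.argwhere(m)[:,::-1].astype(np.float32); w=np.array([cast(mt,p,.012)[:2] for p in pts],np.float32)
print("base",cv2.minAreaRect(w),len(w))
o=(hsv[...,0]<20)&(hsv[...,0]>5)&(hsv[...,1]>150); o[:150]=0;o[225:]=0;o[:,:320]=0;o[:,360:]=0
k=blobs(o,10)[0]; print("pad", [np.round(cast(mt,p,.044),3).tolist() for p in cv2.boxPoints(cv2.minAreaRect(k))])
s=600/ (145*2.75+102*2.75*75/95); q=lambda x,y:(275+x/s/2.75,155+(y-270)/s/2.75)
for n,p,z in(("axis",q(270,343),.07),("sleeve top",q(330,328),.12),("stop",q(37,397),.044),("crop",q(0,270),0)): print(n,np.round(p,1),np.round(cast(mt,p,z),3))
print(proj(mt,np.array([.248,-.574,0])))
E
```

```text
charger top rect ((204.8606414794922, 213.5327911376953), (17.28498077392578, 14.468169212341309), 50.19443130493164)
[[0.48, 0.295, 0.022], [0.504, 0.265, 0.022], [0.468, 0.235, 0.022], [0.444, 0.265, 0.022]]
prongs [0.50059602 0.28601054 0.01      ] centre [0.47400225 0.26514405 0.022     ]
tri (array([0.47443289, 0.26616102, 0.00973929]), np.float64(0.0012863325981036134))
base ((0.5312590599060059, -0.12212909758090973), (0.08435804396867752, 0.327959269285202), 11.835890769958496) 878Traceback (most recent call last):
  File "<stdin>", line 16, in <module>
IndexError: list index out of range
```

Call:
apply_moves --slide '[[-2.7, 1.9, 0], [-2.7, 1.9, 0], [-2.7, 1.9, 0], [-2.7, 1.9, 0], [-2.7, 1.9, 0], [-2.7, 1.9, 0], [-2.7, 1.9, 0], [-2.7, 1.9, 0]]' --angular '[[0, 0, 0], [0, 0, 0], [0, 0, 0], [0, 0, 0], [0, 0, 0], [0, 0, 0], [0, 0, 0], [0, 0, 0]]' --hand '[100, 100, 100, 100, 100, 100, 100, 100]'

```text
t: 0.77
ee_pos: [0.3863, -0.3469, 0.3036]
tool_rot: [[-0.918, -0.396, -0.0], [-0.396, 0.918, 0.0], [0.0, 0.001, -1.0]]
force: [0.3, 0.6, -0.1]
width: 0.0854
grasp_force: 0.0
```

Call:
apply_moves --slide '[[-2.7, 1.9, 0], [-2.7, 1.9, 0], [-2.7, 1.9, 0], [-2.7, 1.9, 0], [-2.7, 1.9, 0], [-2.7, 1.9, 0], [0, 0, 0], [0, 0, 0]]' --angular '[[0, 0, 0], [0, 0, 0], [0, 0, 0], [0, 0, 0], [0, 0, 0], [0, 0, 0], [0, 0, 0], [0, 0, 0]]' --hand '[100, 100, 100, 100, 100, 100, 100, 100]'

```text
t: 1.43
ee_pos: [0.4899, -0.1782, 0.3034]
tool_rot: [[-0.917, -0.399, -0.001], [-0.399, 0.917, 0.0], [0.001, 0.001, -1.0]]
force: [0.0, -0.0, 0.2]
width: 0.0849
grasp_force: 0.0
```

```bash
python3 - <<'E'
from h import *
import pickle
s=robot.get_state(); print(s["t"],s["ee_pos"],ang(s["tool_rot"]),robot.finger_overhang,s["width"])
i,m=look("wrist"); cv2.imwrite("pics/w1.png",i); pickle.dump(m,open("w1.pkl","wb"))
E
```

```text
1.4333 [ 0.48993669 -0.17815037  0.3034092 ] 113.53755127728995 0.0726 0.08486027519504694
```

View pics/w1.png

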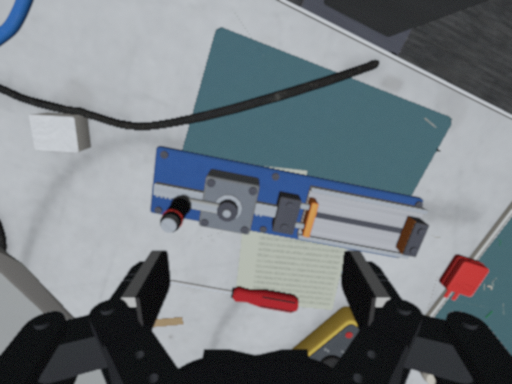

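The wrist view shows the clamp: sleeve from (183,200) up to its top at (170,224), hub (228,210), pad face at about (312,215), stop face at about (402,240). I'll take a second view on the way to the charger.

Call:
apply_moves --slide '[[-1.5, 3.7, 0], [-1.5, 3.7, 0], [-1.5, 3.7, 0], [-1.5, 3.7, 0], [0, 0, 0], [0, 0, 0]]' --angular '[[0, 0, 0], [0, 0, 0], [0, 0, 0], [0, 0, 0], [0, 0, 0], [0, 0, 0]]' --hand '[100, 100, 100, 100, 100, 100]'

```text
t: 1.98
ee_pos: [0.4854, -0.0192, 0.304]
tool_rot: [[-0.917, -0.399, -0.0], [-0.399, 0.917, -0.0], [0.0, 0.0, -1.0]]
force: [-0.5, 0.1, -0.2]
width: 0.0859
grasp_force: 0.0
```

```bash
python3 - <<'E'
from h import *
import pickle
s=robot.get_state(); print(s["t"],s["ee_pos"],ang(s["tool_rot"]))
i,m=look("wrist"); cv2.imwrite("pics/w2.png",i); pickle.dump(m,open("w2.pkl","wb"))
m1=pickle.load(open("w1.pkl","rb")); a=cv2.imread("pics/w1.png")
# blue base from both views
for im,mm in((a,m1),(i,m)):
    hsv=cv2.cvtColor(im,cv2.COLOR_BGR2HSV); k=(hsv[...,0]>100)&(hsv[...,0]<125)&(hsv[...,1]>130)
    k=cv2.morphologyEx(k.astype(np.uint8),cv2.MORPH_CLOSE,np.ones((5,5)))
    k=blobs(k,300)
    for c in k[:2]:
        w=np.array([cast(mm,p[0],.012)[:2] for p in c],np.float32); print("base",cv2.contourArea(c),cv2.boundingRect(c),cv2.minAreaRect(w))
    o=(hsv[...,0]<22)&(hsv[...,0]>5)&(hsv[...,1]>150)&(hsv[...,2]>120)
    for c in blobs(o,60)[:3]: print("orange",cv2.boundingRect(c),np.round([cast(mm,p,.044)[:2] for p in cv2.boxPoints(cv2.minAreaRect(c))],4).tolist())
    r=((hsv[...,0]<6)|(hsv[...,0]>174))&(hsv[...,1]>130)&(hsv[...,2]>80)
    for c in blobs(r,3): print("red",cv2.boundingRect(c),cv2.contourArea(c))
# composite crop
P=np.array([.53,-.12,.03]); p=proj(m,P); print(p)
x0=int(np.clip(p[0]-150,0,212)); y0=int(np.clip(p[1]-90,0,204)); print(x0,y0)
c=np.vstack([cv2.resize(a[130:270,140:440],(750,350),interpolation=3)[:300],cv2.resize(i[y0:y0+140,x0:x0+300],(750,350),interpolation=3)[:300]])
cv2.imwrite("pics/w12.png",c)
E
```

```text
1.9833 [ 0.48536861 -0.0192177   0.30395805] 113.49565930537672
base 4348.5 (154, 147, 267, 58) ((0.5075684785842896, -0.12450744211673737), (0.04557843133807182, 0.3359469175338745), 12.29689884185791)
base 592.5 (0, 0, 32, 44) ((0.4540711045265198, -0.47364339232444763), (0.015079552307724953, 0.05917087569832802), 68.79019927978516)
orange (303, 202, 14, 34) [[0.5444, -0.0935], [0.502, -0.1015], [0.5013, -0.0939], [0.5437, -0.0855]]
red (441, 256, 47, 44) 1192.5
red (233, 287, 65, 24) 873.0
red (166, 209, 17, 12) 27.5
red (346, 332, 6, 6) 22.0
base 4491.5 (24, 96, 286, 63) ((0.5070186853408813, -0.12310497462749481), (0.043155889958143234, 0.33737432956695557), 12.166207313537598)
base 314.5 (36, 156, 28, 18) ((0.5919448733329773, -0.24911518394947052), (0.01726764813065529, 0.032402269542217255), 11.834139823913574)
red (342, 216, 44, 43) 1118.5
red (485, 274, 27, 42) 837.0
red (168, 256, 24, 20) 334.5
red (122, 250, 27, 16) 248.0
red (3, 149, 13, 18) 27.5
red (241, 297, 7, 6) 25.0
red (263, 313, 7, 6) 23.5
[161.27428021 163.5300748 ]
11 73
```

View pics/w12.png

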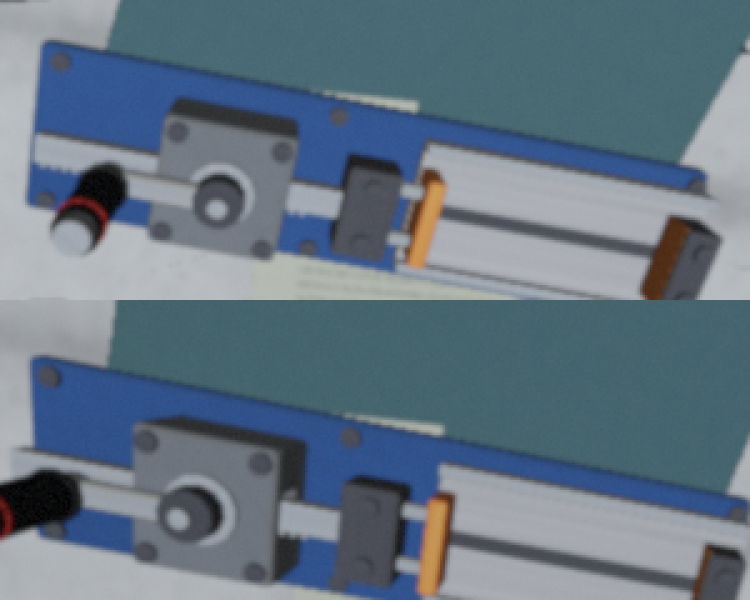

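```bash
python3 - <<'E'
from h import *
import pickle
m1=pickle.load(open("w1.pkl","rb")); m2=pickle.load(open("w2.pkl","rb"))
A=lambda x,y:(140+x/2.5,130+y/2.5); B=lambda x,y:(11+x/2.5,73+(y-300)/2.5)
for n,a,b in(("gearbox screws",A(220.75,190.75),B(201.75,507)),("hub tip",A(216,207),B(178,518)),("ring",(174.5,215),(9.5,158)),
  ("s1",A(178,132),B(146,440)),("s2",A(283,151),B(260,463)),("s3",A(160,231),B(145,552)),("s4",A(262,249),B(256,573)),
  ("padtop near",A(432,174),B(440,500)),("padtop far",A(422,262),B(434,590)),("stop corner",A(672,219),B(708,546)),("slotpadend",A(443,212),B(452,541)),("slotstopend",A(655,248),B(694,582)),("bed corner",A(425,145),B(440,465))):
    P,e=tri(m1,a,m2,b); print(n,np.round(P,4),round(e,4))
print("pin top",cast(m1,(170,224.8),.12))
g=tri(m1,A(220.75,190.75),m2,B(201.75,507))[0]
t=np.radians(12.2); ex=np.array([np.cos(t),np.sin(t)]); ey=np.array([-ex[1],ex[0]])
O=g[:2]+.095*ey
print("origin",O,"bed",O+.065*ey)
for c in((.50757,-.12451),(.50702,-.1231)): print("baserect centre in clamp",(np.array(c)-O)@ex,(np.array(c)-O)@ey)
for n,p,z in (("padnear",A(440,178),.044),("padfar",A(430,265),.044),("slot a",A(443,212),.02),("slot b",A(655,248),.02),("stop",A(672,219),.044)):
    w=cast(m1,p,z)[:2]-O; print(n,np.round([w@ex,w@ey],4))
E
```

```text
gearbox screws [ 0.545  -0.1885  0.0494] 0.0002
hub tip [ 0.5457 -0.1889  0.0675] 0.0005
ring [ 0.5559 -0.2375  0.0983] 0.002
s1 [ 0.5258 -0.2167  0.0502] 0.0001
s2 [ 0.5157 -0.17    0.0501] 0.0006
s3 [ 0.5755 -0.2071  0.0489] 0.0002
s4 [ 0.5654 -0.1593  0.0484] 0.0005
padtop near [ 0.5047 -0.0965  0.031 ] 0.0024
padtop far [ 0.5439 -0.0837  0.0415] 0.0005
stop corner [0.4782 0.0279 0.0239] 0.0007
slotpadend [ 0.5189 -0.0844  0.0364] 0.0028
slotstopend [0.4966 0.0298 0.0228] 0.0011
bed corner [ 0.4936 -0.1033  0.0206] 0.0007
pin top [ 0.55459015 -0.23622414  0.12      ]
origin [ 0.52490699 -0.09567797] bed [ 0.51117088 -0.03214594]
baserect centre in clamp -0.023038376369306862 -0.02451714665127359
baserect centre in clamp -0.02327798714816206 -0.02302276160227975
padnear [-0.0243  0.0042]
padfar [0.0205 0.0112]
slot a [0.0013 0.0174]
slot b [-0.0006  0.1304]
stop [-0.0258  0.1179]
```

Call:
apply_moves --slide '[[-1.2, 3, 0], [-1.2, 3, 0], [-1.2, 3, 0.5], [-1.2, 3, 1], [-1.2, 3, 1], [-0.8, 3, 1], [0, 0, 0], [0, 0, 0]]' --angular '[[0, 0, 0], [0, 0, 0], [0, 0, 0], [0, 0, 0], [0, 0, 0], [0, 0, 0], [0, 0, 0], [0, 0, 0]]' --hand '[80, 80, 80, 80, 80, 80, 80, 80]'

```text
t: 2.7
ee_pos: [0.477, 0.1715, 0.268]
tool_rot: [[-0.918, -0.396, -0.002], [-0.396, 0.918, -0.001], [0.002, -0.001, -1.0]]
force: [0.1, -1.0, -0.5]
width: 0.0684
grasp_force: 0.0
```

```bash
cat > chg.py <<'E'
from h import *
import pickle,sys
n=sys.argv[1]
s=robot.get_state(); print(s["t"],s["ee_pos"],ang(s["tool_rot"]))
i,m=look("wrist"); cv2.imwrite(f"pics/{n}.png",i); pickle.dump(m,open(n+".pkl","wb"))
p=proj(m,np.array([.474,.265,.015])); print("expect",p)
k=i.max(2)<70; k[290:]=0
k=cv2.morphologyEx(k.astype(np.uint8),cv2.MORPH_OPEN,np.ones((3,3)))
c=[c for c in blobs(k,300) if cv2.pointPolygonTest(c,(float(p[0]),float(p[1])),True)>-15]
for q in c[:1]:
    mo=cv2.moments(q); print("cent",mo["m10"]/mo["m00"],mo["m01"]/mo["m00"],"area",cv2.contourArea(q),cv2.boundingRect(q))
    x,y,w,h=cv2.boundingRect(q); r=i[max(0,y-25):y+h+25,max(0,x-25):x+w+25]; print("crop at",max(0,x-25),max(0,y-25),r.shape)
    cv2.imwrite(f"pics/{n}c.png",cv2.resize(r,None,fx=4,fy=4,interpolation=3))
    w=np.array([cast(m,z[0],.022)[:2] for z in q],np.float32); print(cv2.minAreaRect(w))
E
python3 chg.py c1
```

```text
2.7 [0.47697691 0.17154579 0.26801119] 113.33528451796654
expect [332.29182015 197.20368412]
cent 331.9197339754615 196.17280128425637 area 1453.5 (311, 172, 42, 49)
crop at 286 147 (99, 92, 3)
((0.4717305600643158, 0.2614861726760864), (0.05211753025650978, 0.04079076647758484), 37.87413024902344)
```

Call:
apply_moves --slide '[[-0.8, 2.2, 1], [-0.8, 2.2, 1], [-0.8, 2.2, 1], [-0.8, 2, 1], [0, 0, 1], [0, 0, 1], [0, 0, 0], [0, 0, 0]]' --angular '[[0, 0, 0], [0, 0, 0], [0, 0, 0], [0, 0, 0], [0, 0, -7], [0, 0, -7], [0, 0, 0], [0, 0, 0]]' --hand '[80, 80, 80, 80, 80, 80, 80, 80]'

```text
t: 3.42
ee_pos: [0.4728, 0.2622, 0.2091]
tool_rot: [[-0.798, -0.602, -0.0], [-0.602, 0.798, -0.001], [0.001, -0.0, -1.0]]
force: [-0.4, 0.8, 0.3]
width: 0.0683
grasp_force: 0.0
```

```bash
python3 chg.py c2
```

```text
3.4167 [0.47278741 0.26220877 0.20905852] 127.04443708426146
expect [257.42486285 186.80364124]
cent 257.1267634018541 182.79987908101572 area 827.0 (238, 160, 42, 53)
crop at 213 135 (103, 92, 3)
((0.4726364016532898, 0.26132747530937195), (0.057456739246845245, 0.025664806365966797), 16.507246017456055)
```

View pics/c2.png

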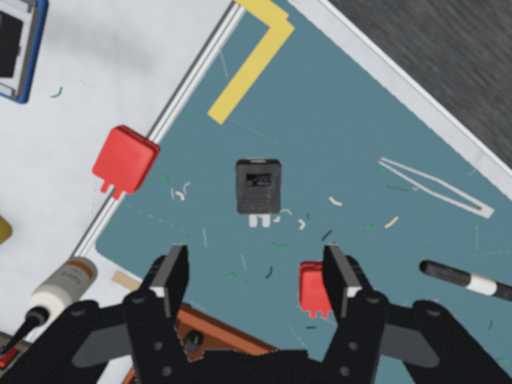

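Charger in view: case at columns 236–281 and rows 158–214, prongs pointing down at (259,220), edges aligned with the tool. The red look-alikes at (126,160) and (315,288) and the bottle at (60,300) are clear of the straight descent.

```bash
python3 - <<'E'
from h import *
import pickle
m1=pickle.load(open("c1.pkl","rb")); m2=pickle.load(open("c2.pkl","rb"))
print("tri centroid",tri(m1,(331.9,196.2),m2,(258.5,186.5)))
t=np.radians(127.04-90); ex=np.array([np.cos(t),np.sin(t)]); ey=np.array([-ex[1],ex[0]]); T=np.array([.47279,.26221])
for n,p,z in(("L",(236.5,190),.022),("R",(281,190),.022),("front",(258.7,213.5),.022),("backtop",(258.5,164),.022),("backbase",(258.5,158),.0),("red",(315,288),.022)):
    w=cast(m2,p,z)[:2]-T; print(n,np.round([w@ex,w@ey],4))
s=robot.get_state(); print(s["ee_pos"],ang(s["tool_rot"]))
i=cv2.imread("pics/c2.png"); k=(i.max(2)<70).astype(np.uint8); k[:150]=0;k[225:]=0;k[:,:225]=0;k[:,295:]=0
k=cv2.morphologyEx(k,cv2.MORPH_CLOSE,np.ones((9,9))); c=blobs(k)[0]; print(cv2.boundingRect(c),cv2.minAreaRect(c))
E
```

```text
tri centroid (array([0.47513785, 0.26730517, 0.00670672]), np.float64(0.00030594213945079896))
L [ 0.0034 -0.0174]
R [0.0033 0.0226]
front [0.0263 0.0027]
backtop [-0.0206  0.0023]
backbase [-0.021   0.0026]
red [0.1081 0.06  ]
[0.47297322 0.26262252 0.20964409] 127.0737620611588
(236, 160, 45, 53) ((258.0, 186.0), (52.0, 44.0), 90.0)
```

Call:
apply_moves --slide '[[-0.3, 0.25, 1.6], [0, 0, 2], [0, 0, 2], [0, 0, 2], [0, 0, 2], [0, 0, 2], [0, 0, 1.2], [0, 0, 0]]' --angular '[[0, 0, 0], [0, 0, 0], [0, 0, 0], [0, 0, 0], [0, 0, 0], [0, 0, 0], [0, 0, 0], [0, 0, 0]]' --hand '[80, 80, 80, 80, 80, 80, 80, 80]'

```text
t: 4.13
ee_pos: [0.4727, 0.2663, 0.0793]
tool_rot: [[-0.797, -0.604, -0.003], [-0.604, 0.797, -0.003], [0.004, -0.0, -1.0]]
force: [0.7, -1.1, -0.7]
width: 0.0684
grasp_force: 0.0
```

Call:
apply_moves --slide '[[0, 0, 0.3], [0, 0, 0], [0, 0, 0], [0, 0, 0], [0, 0, 0], [0, 0, 0]]' --angular '[[0, 0, 0], [0, 0, 0], [0, 0, 0], [0, 0, 0], [0, 0, 0], [0, 0, 0]]' --hand '[65, 55, 45, 40, 35, 35]' --squeeze 30

```text
t: 4.63
ee_pos: [0.4736, 0.2682, 0.0793]
tool_rot: [[-0.795, -0.607, 0.002], [-0.607, 0.795, 0.002], [-0.003, -0.0, -1.0]]
force: [0.4, -1.2, 6.0]
width: 0.0422
grasp_force: 32.1
```

Call:
apply_moves --slide '[[0, 0, -1], [0, 0, -2], [0, 0, -2.5], [0, 0, -2.5], [0, 0, -1], [0, 0, 0], [0, 0, 0]]' --angular '[[0, 0, 0], [0, 0, 5], [0, 0, 5], [0, 0, 5], [0, 0, 5], [0, 0, 5], [0, 0, 0]]' --hand '[35, 35, 35, 35, 35, 35, 35]'

```text
t: 5.22
ee_pos: [0.4729, 0.2679, 0.1694]
tool_rot: [[-0.977, -0.213, 0.001], [-0.213, 0.977, 0.002], [-0.002, 0.002, -1.0]]
force: [-0.5, -0.1, -0.4]
width: 0.0417
grasp_force: 31.4
```

Call:
apply_moves --slide '[[0.2, -2, 0], [0.3, -3.2, 0], [0.3, -3.2, 0], [0.3, -3.2, 0], [0.3, -3.2, 0], [0.3, -3.2, 0], [0.2, -3.2, 0], [0.2, -3.2, 0]]' --angular '[[0, 0, 0], [0, 0, 0], [0, 0, 0], [0, 0, 0], [0, 0, 0], [0, 0, 0], [0, 0, 0], [0, 0, 0]]' --hand '[35, 35, 35, 35, 35, 35, 35, 35]'

```text
t: 5.88
ee_pos: [0.5041, 0.0233, 0.1676]
tool_rot: [[-0.976, -0.217, -0.001], [-0.217, 0.976, -0.0], [0.001, -0.0, -1.0]]
force: [1.2, -1.0, -1.9]
width: 0.0421
grasp_force: 31.4
```

Call:
apply_moves --slide '[[0.2, -3, 0], [0.2, -2, 0], [0, 0, 0], [0, 0, 0]]' --angular '[[0, 0, 0], [0, 0, 0], [0, 0, 0], [0, 0, 0]]' --hand '[35, 35, 35, 35]'

```text
t: 6.22
ee_pos: [0.511, -0.0258, 0.1675]
tool_rot: [[-0.977, -0.213, -0.001], [-0.213, 0.977, -0.0], [0.001, 0.0, -1.0]]
force: [-0.6, -0.0, -1.0]
width: 0.0419
grasp_force: 31.4
```

```bash
python3 - <<'E'
from h import *
import pickle
s=robot.get_state(); print(s["t"],s["ee_pos"],ang(s["tool_rot"]),s["width"],s["grasp_force"])
i,m=look("wrist"); b,mt=look("top"); a,ms=look("scene")
for n,x,y in(("p1",i,m),("p1t",b,mt),("p1s",a,ms)): cv2.imwrite(f"pics/{n}.png",x); pickle.dump(y,open(n+".pkl","wb"))
c=np.hstack([cv2.resize(i,(800*0+440,330)),cv2.resize(a[150:240,270:390],(360,270+60),interpolation=3)])
cv2.imwrite("pics/p1c.png",np.vstack([c,cv2.resize(b[150:230,270:510][:, :237],(800,270),interpolation=3)]))
T=s["ee_pos"]; R=s["tool_rot"]
for d in(.05,.06,.073,.083): print(d,proj(m,T+R[:,2]*d))
E
```

```text
6.2167 [ 0.51100866 -0.02577502  0.16747281] 102.3171310014496 0.04189508268822429 31.40440821647644
0.05 [256.88326475 277.79142875]
0.06 [256.77039328 265.75066191]
0.073 [256.64326952 252.18950544]
0.083 [256.55783255 243.07536361]
```

View pics/p1c.png

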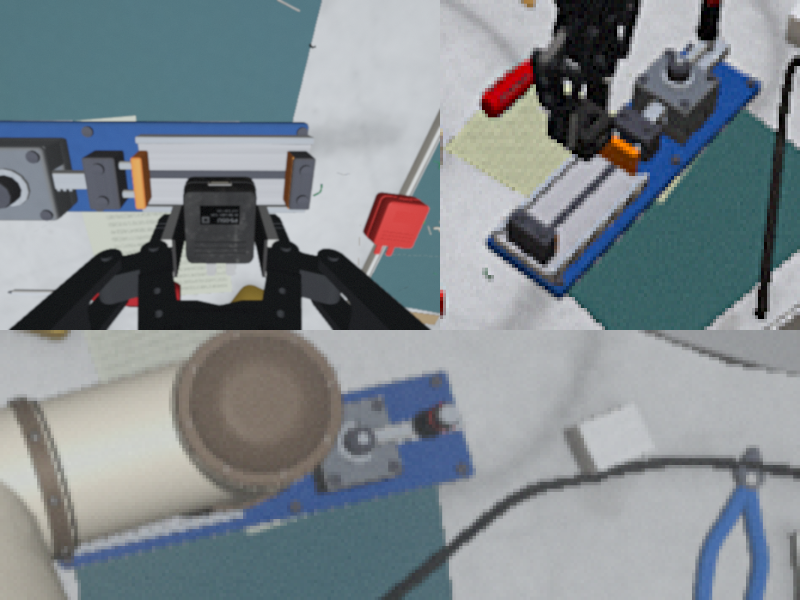

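The charger is held square, with its back edge at about (257,214) in wrist pixels and the prongs facing away. The bed is below, with the pad on the left and the stop on the right. Now I'll measure the charger's offset in the grip against the bed.

```bash
python3 - <<'E'
from h import *
import pickle
i=cv2.imread("pics/p1.png"); m=pickle.load(open("p1.pkl","rb"))
T=np.array([.51101,-.02578,.1675]); t=np.radians(12.32); ex=np.array([np.cos(t),np.sin(t)]); ey=np.array([-ex[1],ex[0]])
g=cv2.cvtColor(i,cv2.COLOR_BGR2GRAY)
print("col 250 rows 130-330", [int(v) for v in g[130:330,235:245].mean(1)])
k=1.1636
for n,p,z in(("back top",(256,214),.110),("back bottom",(256,207),.088),("front",(256,305),.11),("L",(217.6,240),.11),("R",(295.6,240),.11)):
    w=cast(m,p,z)[:2]-T[:2]; print(n,np.round([w@ex,w@ey],4))
A=np.array([.545,-.1885]); t=np.radians(12.2); cx=np.array([np.cos(t),np.sin(t)]); cy=np.array([-cx[1],cx[0]]); O=A+.095*cy
for n,p,z in(("rail near L",(160*k,137*k),.026),("rail near R",(310*k,140*k),.026),("slot L",(150*k,177*k),.02),("slot R",(285*k,182*k),.02),("stopface",(287*k,155*k),.044),("padface",(148*k,155*k),.044),("TCP",proj(m,T-[0,0,.1]),.0675)):
    w=cast(m,p,z)[:2]-O; print(n,np.round([w@cx,w@cy],4))
x,y=185,130; cv2.imwrite("pics/p1z.png",cv2.resize(i[150:320,150:380],None,fx=3.4,fy=3.4,interpolation=3))
E
```

```text
col 250 rows 130-330 [113, 113, 113, 113, 113, 112, 112, 112, 112, 113, 112, 103, 82, 76, 86, 90, 92, 94, 95, 96, 96, 96, 97, 96, 97, 96, 94, 91, 102, 143, 178, 190, 191, 191, 191, 190, 189, 191, 194, 195, 195, 195, 195, 194, 193, 193, 192, 192, 193, 196, 197, 198, 197, 196, 195, 195, 195, 196, 197, 197, 197, 196, 195, 194, 194, 193, 190, 176, 141, 105, 94, 94, 95, 95, 89, 71, 43, 24, 22, 22, 30, 44, 53, 53, 56, 53, 40, 26, 24, 24, 25, 28, 36, 50, 62, 65, 66, 65, 65, 65, 65, 65, 65, 64, 63, 63, 63, 63, 56, 41, 23, 14, 14, 14, 14, 13, 12, 13, 14, 15, 20, 35, 58, 70, 64, 57, 57, 63, 64, 53, 40, 45, 57, 61, 61, 62, 63, 63, 62, 60, 59, 58, 58, 59, 59, 60, 60, 60, 61, 60, 56, 52, 55, 60, 62, 64, 64, 60, 56, 58, 62, 65, 67, 63, 59, 62, 67, 66, 65, 63, 64, 62, 62, 61, 62, 86, 137, 178, 193, 193, 190, 189, 190, 192, 194, 195, 193, 191, 188, 188, 193, 198, 201, 200, 196, 191, 189, 190, 195, 199]
back top [-0.0291 -0.0004]
back bottom [-0.0237 -0.0003]
front [ 0.0215 -0.0003]
L [-0.0158 -0.0185]
R [-0.0158  0.0183]
rail near L [-0.0339  0.0211]
rail near R [-0.0316  0.1462]
slot L [0.0043 0.0081]
slot R [0.0089 0.1301]
stopface [-0.024   0.1232]
padface [-0.0238  0.0149]
TCP [0.0012 0.0712]
```

View pics/p1z.png

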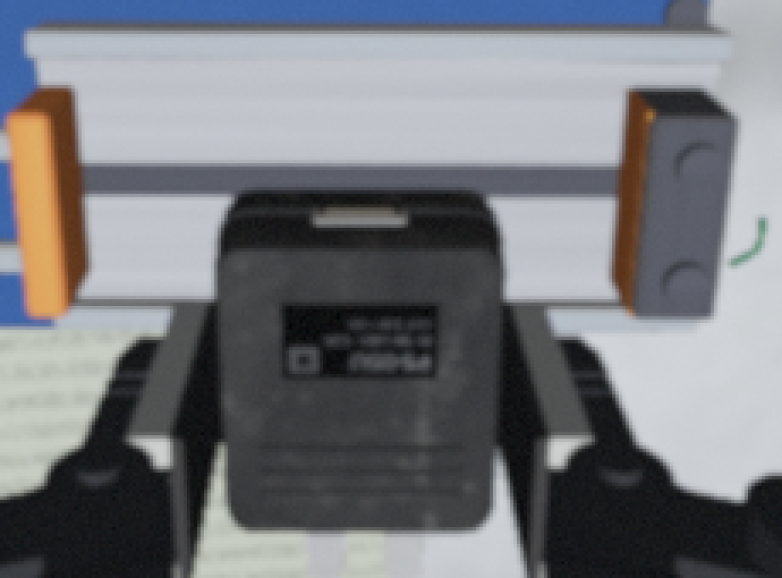

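```bash
python3 - <<'E'
from h import *
import pickle
m=pickle.load(open("p1.pkl","rb"))
T=np.array([.51101,-.02578,.1675]); t=np.radians(12.32); ex=np.array([np.cos(t),np.sin(t)]); ey=np.array([-ex[1],ex[0]])
Z=lambda x,y:(150+x/3.4,150+y/3.4)
for n,p,z in(("case backtop",Z(360,250),.110),("case backbot",Z(360,192),.088),("case fronttop",Z(360,528),.11),
 ("near rail L in",Z(60,62),.026),("near rail R in",Z(720,62),.026),("near out L",Z(60,30),.026),("near out R",Z(720,32),.026),("far bot L",Z(130,302),.02),("far bot R",Z(560,302),.02),("far out L",Z(130,328),.026),("far out R",Z(600,328),.026),("slotL",Z(90,180),.02),("slotR",Z(610,181),.02),
 ("pad face top",Z(75,92),.044),("pad face bot",Z(87,275),.021),("stop face top",Z(642,190),.044),("stop face bot",Z(620,200),.02)):
    w=cast(m,p,z)[:2]-T[:2]; print(n,np.round([w@ex,w@ey],4))
E
```

```text
case backtop [-0.0243 -0.0005]
case backbot [-0.024  -0.0004]
case fronttop [ 0.0217 -0.0004]
near rail L in [-0.0287 -0.0639]
near rail R in [-0.0287  0.0762]
near out L [-0.0356 -0.0633]
near out R [-0.0352  0.0755]
far bot L [ 0.0315 -0.0546]
far bot R [0.0315 0.0472]
far out L [ 0.0351 -0.0536]
far out R [0.0351 0.0556]
slotL [ 0.0005 -0.0615]
slotR [0.0008 0.0566]
pad face top [-0.0273 -0.0562]
pad face bot [ 0.0239 -0.0639]
stop face top [-0.0067  0.0569]
stop face bot [0.0054 0.0592]
```

Call:
apply_moves --slide '[[-0.2, 0, 1], [0, 0, 1.5], [0, 0, 1.5], [0, 0, 1], [0, 0, 0.8], [0, 0, 0.6], [0, 0, 0.2], [0, 0, 0]]' --angular '[[0, 0, 0], [0, 0, 0], [0, 0, 0], [0, 0, 0], [0, 0, 0], [0, 0, 0], [0, 0, 0], [0, 0, 0]]' --hand '[35, 35, 35, 35, 35, 35, 35, 35]'

```text
t: 7.03
ee_pos: [0.5134, -0.0243, 0.1015]
tool_rot: [[-0.977, -0.214, -0.001], [-0.214, 0.977, -0.0], [0.001, -0.0, -1.0]]
force: [0.1, -0.1, -0.4]
width: 0.042
grasp_force: 31.4
```

Call:
apply_moves --slide '[[0, 0, 0.1], [0, 0, 0.1], [0, 0, 0]]' --angular '[[0, 0, 0], [0, 0, 0], [0, 0, 0]]' --hand '[35, 35, 35]'

```text
t: 7.28
ee_pos: [0.5136, -0.0244, 0.1003]
tool_rot: [[-0.977, -0.214, 0.001], [-0.214, 0.977, 0.0], [-0.001, 0.0, -1.0]]
force: [1.2, 0.3, -0.8]
width: 0.0421
grasp_force: 31.4
```

Call:
apply_moves --slide '[[0, 0, 0.1], [0, 0, 0], [0, 0, 0]]' --angular '[[0, 0, 0], [0, 0, 0], [0, 0, 0]]' --hand '[35, 35, 35]'

```text
t: 7.53
ee_pos: [0.5137, -0.0244, 0.0993]
tool_rot: [[-0.977, -0.214, 0.001], [-0.214, 0.977, 0.0], [-0.001, -0.0, -1.0]]
force: [-0.7, -1.1, 1.4]
width: 0.0421
grasp_force: 31.6
```

Call:
apply_moves --slide '[[0, 0, 0.1], [0, 0, 0], [0, 0, 0]]' --angular '[[0, 0, 0], [0, 0, 0], [0, 0, 0]]' --hand '[35, 35, 35]'

```text
t: 7.78
ee_pos: [0.5137, -0.0244, 0.0992]
tool_rot: [[-0.977, -0.215, 0.001], [-0.215, 0.977, -0.0], [-0.001, -0.0, -1.0]]
force: [-3.0, 0.2, 9.4]
width: 0.042
grasp_force: 32.5
```

Call:
apply_moves --slide '[[0, 0, -0.1], [0, 0, 0], [0, 0, 0], [0, 0, 0], [0, 0, 0], [0, 0, 0], [0, 0, -1], [0, 0, -1.5]]' --angular '[[0, 0, 0], [0, 0, 0], [0, 0, 0], [0, 0, 0], [0, 0, 0], [0, 0, 0], [0, 0, 0], [0, 0, 0]]' --hand '[50, 62, 66, 66, 66, 66, 66, 66]'

```text
t: 8.45
ee_pos: [0.5126, -0.0246, 0.1233]
tool_rot: [[-0.977, -0.214, -0.004], [-0.214, 0.977, -0.001], [0.004, -0.0, -1.0]]
force: [1.0, 0.6, 0.2]
width: 0.0562
grasp_force: 0.0
```

Call:
apply_moves --slide '[[0, 0, -2], [0, 0, -2.5], [0, 0, -2.5], [0, 0, -2.5], [0, 0, -1], [0, 0, 0], [0, 0, 0]]' --angular '[[0, 0, 0], [0, 0, 0], [0, 0, 0], [0, 0, 0], [0, 0, 0], [0, 0, 0], [0, 0, 0]]' --hand '[66, 70, 70, 70, 70, 70, 70]'

```text
t: 9.03
ee_pos: [0.5131, -0.0244, 0.229]
tool_rot: [[-0.977, -0.214, 0.0], [-0.214, 0.977, 0.001], [-0.001, 0.001, -1.0]]
force: [0.9, 0.5, -0.6]
width: 0.0601
grasp_force: 0.0
```

```bash
python3 - <<'E'
from h import *
import pickle
s=robot.get_state(); print(s["t"],s["ee_pos"],ang(s["tool_rot"]))
i,m=look("wrist"); cv2.imwrite("pics/q1.png",i); pickle.dump(m,open("q1.pkl","wb"))
cv2.imwrite("pics/q1z.png",cv2.resize(i[60:290,60:400],None,fx=2.3,fy=2.3,interpolation=3))
E
```

```text
9.0333 [ 0.51307516 -0.02438362  0.22896224] 102.3400696163499
```

View pics/q1z.png

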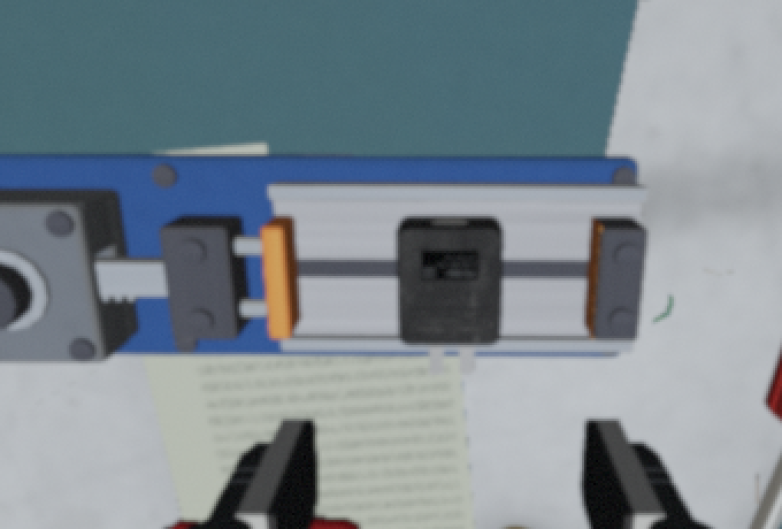

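The charger lies flat and square between the rails, with the prongs over the far rail. Next is the sleeve.

Call:
apply_moves --slide '[[0, -2, 0], [0.1, -3, 0], [0.1, -3, 0], [0.1, -3, 0], [0.1, -3, 0], [0, -3, 0], [0, -3, 0], [0, -1.7, 0]]' --angular '[[0, 0, 0], [0, 0, 0], [0, 0, 0], [0, 0, 0], [0, 0, 0], [0, 0, 0], [0, 0, 0], [0, 0, 0]]' --hand '[70, 70, 70, 70, 70, 70, 70, 70]'

```text
t: 9.75
ee_pos: [0.5555, -0.2397, 0.2262]
tool_rot: [[-0.977, -0.212, -0.004], [-0.212, 0.977, 0.001], [0.004, 0.001, -1.0]]
force: [1.3, -0.7, 0.7]
width: 0.0595
grasp_force: 0.0
```

Call:
apply_moves --slide '[[0, 0, 0], [0, 0, 0]]' --angular '[[0, 0, 0], [0, 0, 0]]' --hand '[70, 70]'

```text
t: 9.92
ee_pos: [0.5551, -0.2379, 0.2263]
tool_rot: [[-0.977, -0.212, -0.005], [-0.212, 0.977, 0.001], [0.004, 0.002, -1.0]]
force: [-1.4, 0.6, -0.6]
width: 0.0602
grasp_force: 0.0
```

```bash
python3 - <<'E'
from h import *
import pickle
s=robot.get_state(); T=s["ee_pos"]; R=s["tool_rot"]; print(s["t"],T,ang(R),s["joints"].round(0))
i,m=look("wrist"); cv2.imwrite("pics/s1.png",i); pickle.dump(m,open("s1.pkl","wb"))
for z in(.067,.098,.12): print(z,"expected sleeve px",proj(m,np.array([.5555,-.2373,z])))
hsv=cv2.cvtColor(i,cv2.COLOR_BGR2HSV)
r=((hsv[...,0]<8)|(hsv[...,0]>172))&(hsv[...,1]>120)&(hsv[...,2]>60)
for c in blobs(r,3):
    b=cv2.boundingRect(c); p=(b[0]+b[2]/2-.5,b[1]+b[3]/2-.5); print("red",b,p,cast(m,p,.098))
p=proj(m,np.array([.5555,-.2373,.1])); x=int(p[0])-65;y=max(0,int(p[1])-65)
cv2.imwrite("pics/s1z.png",cv2.resize(i[y:y+130,x:x+130],(520,520),interpolation=3)); print(x,y)
E
```

```text
9.9167 [ 0.55511899 -0.23786621  0.22630237] 102.23722498290705 [ -8.  24.  -9.  -0. -58. -70.]
0.067 expected sleeve px [256.31021908 198.09464097]
0.098 expected sleeve px [256.56851526 213.15092848]
0.12 expected sleeve px [256.79911184 226.59258438]
red (374, 292, 31, 10) (389.0, 296.5) [ 0.60305647 -0.1199384   0.098     ]
red (243, 204, 26, 14) (255.5, 210.5) [ 0.55366727 -0.23847758  0.098     ]
red (482, 327, 9, 8) (486.0, 330.5) [ 0.61807077 -0.02970116  0.098     ]
red (508, 342, 4, 8) (509.5, 345.5) [ 0.62856811 -0.00311448  0.098     ]
191 149
```

View pics/s1z.png

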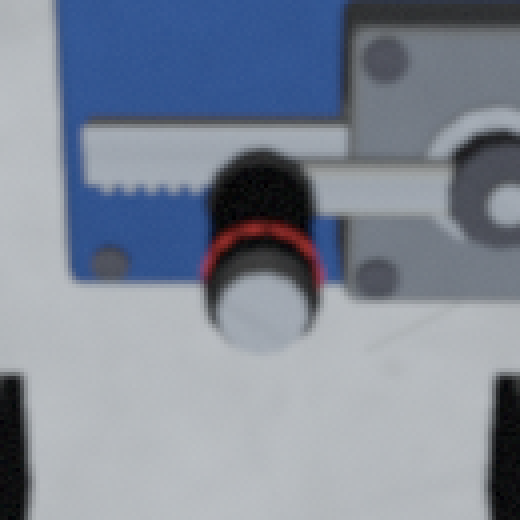

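The sleeve's pin top at (256.5,226.5) matches the expected (256.8,226.6), so I'll descend and grip.

Call:
apply_moves --slide '[[0, 0, 1.5], [0, 0, 2], [0, 0, 2], [0, 0, 1.5], [0, 0, 0.8], [0, 0, 0], [0, 0, 0]]' --angular '[[0, 0, 0], [0, 0, 0], [0, 0, 0], [0, 0, 0], [0, 0, 0], [0, 0, 0], [0, 0, 0]]' --hand '[70, 70, 70, 70, 70, 70, 70]'

```text
t: 10.55
ee_pos: [0.5561, -0.2366, 0.1509]
tool_rot: [[-0.977, -0.216, -0.001], [-0.216, 0.977, -0.0], [0.001, -0.0, -1.0]]
force: [0.3, -0.5, -0.1]
width: 0.0597
grasp_force: 0.0
```

Call:
apply_moves --slide '[[0, 0, 0], [0, 0, 0], [0, 0, 0], [0, 0, 0], [0, 0, 0], [0, 0, 0], [0, 0, 0], [0, 0, 0]]' --angular '[[0, 0, 0], [0, 0, 0], [0, 0, 0], [0, 0, 0], [0, 0, 0], [0, 0, 0], [0, 0, 0], [0, 0, 0]]' --hand '[55, 45, 35, 25, 15, 12, 12, 12]' --squeeze 60

```text
t: 11.22
ee_pos: [0.5562, -0.2371, 0.1518]
tool_rot: [[-0.977, -0.214, 0.001], [-0.214, 0.977, -0.0], [-0.001, -0.0, -1.0]]
force: [-1.3, 2.9, 5.9]
width: 0.0189
grasp_force: 58.5
```

```bash
cat > arc.py <<'E'
from h import *
import sys
A=np.array([.545,-.1885])
def st():
    s=robot.get_state(); T=s["ee_pos"]; R=s["tool_rot"]; d=T[:2]-A
    th=np.arctan2(d[1],d[0]); tan=np.array([np.sin(th),-np.cos(th)]); rad=d/np.linalg.norm(d)
    F=s["force"][:2]
    cl=np.radians(12.2); val=(-.96-(th-cl))%(2*np.pi)
    print("t",s["t"],"z",T[2].round(4),"r",np.linalg.norm(d).round(4),"val mod 2pi",val.round(3),"resist",(-F@tan).round(2),"Frad",(F@rad).round(2),"w",s["width"].round(4),"g",s["grasp_force"].round(1))
    return s,th
s,th=st()
if len(sys.argv)>1: # plan: step rad, n rows; from actual angle + lead
    dv,n,lead=float(sys.argv[1]),int(sys.argv[2]),float(sys.argv[3]) if len(sys.argv)>3 else 0
    R=s["tool_rot"]; g=lambda a:A+.05*np.array([np.cos(a),np.sin(a)])
    for k in range(n):
        D=g(th-lead-(k+1)*dv)-g(th-lead-k*dv); w=np.array([D[0],D[1],0]); t=R.T@w*100; print(f"[{t[0]:.2f}, {t[1]:.2f}, 0],",end=" ")
    print()
E
python3 arc.py .12 8
```

```text
Traceback (most recent call last):
  File "arc.py", line 11, in <module>
    s,th=st()
         ~~^^
  File "arc.py", line 9, in st
    print("t",s["t"],"z",T[2].round(4),"r",np.linalg.norm(d).round(4),"val mod 2pi",val.round(3),"resist",(-F@tan).round(2),"Frad",(F@rad).round(2),"w",s["width"].round(4),"g",s["grasp_force"].round(1))
                                                                                                                                                        ^^^^^^^^^^^^^^^^
AttributeError: 'float' object has no attribute 'round'
```

```bash
sed -i 's/s\["width"\].round(4)/round(float(s["width"]),4)/; s/s\["grasp_force"\].round(1)/round(float(s["grasp_force"]),1)/' arc.py; python3 arc.py .12 8
```

```text
t 11.2167 z 0.1518 r 0.0499 val mod 2pi 0.597 resist -0.67 Frad -3.09 w 0.0189 g 58.5
[0.60, 0.03, 0], [0.59, 0.10, 0], [0.57, 0.17, 0], [0.55, 0.24, 0], [0.52, 0.30, 0], [0.48, 0.36, 0], [0.43, 0.42, 0], [0.38, 0.47, 0],
```

Call:
apply_moves --slide '[[0.6, 0.03, -0.1], [0.59, 0.1, -0.1], [0.57, 0.17, 0], [0.55, 0.24, 0], [0.52, 0.3, 0], [0.48, 0.36, 0], [0.43, 0.42, 0], [0.38, 0.47, 0]]' --angular '[[0, 0, 0], [0, 0, 0], [0, 0, 0], [0, 0, 0], [0, 0, 0], [0, 0, 0], [0, 0, 0], [0, 0, 0]]' --hand '[12, 12, 12, 12, 12, 12, 12, 12]'

```text
t: 11.88
ee_pos: [0.5135, -0.2264, 0.152]
tool_rot: [[-0.977, -0.214, 0.006], [-0.214, 0.977, -0.002], [-0.006, -0.003, -1.0]]
force: [7.3, -5.1, -9.9]
width: 0.0182
grasp_force: 58.8
```

```bash
python3 arc.py .12 8 .05;python3 -c "
from arc import *"
```

```text
t 11.8833 z 0.152 r 0.0493 val mod 2pi 1.516 resist 8.88 Frad -0.78 w 0.0182 g 58.8
[0.31, 0.51, 0], [0.25, 0.54, 0], [0.18, 0.57, 0], [0.11, 0.59, 0], [0.04, 0.60, 0], [-0.03, 0.60, 0], [-0.10, 0.59, 0], [-0.17, 0.58, 0], 
t 11.8833 z 0.152 r 0.0493 val mod 2pi 1.516 resist 8.88 Frad -0.78 w 0.0182 g 58.8
```

```bash
python3 - <<'E'
from h import *
# command table by crank value; tool y heading 102.3
c=np.radians(12.2); t=np.radians(102.3); ty=np.array([np.cos(t),np.sin(t)]); tx=np.array([-ty[1],ty[0]])
g=lambda v:.05*np.array([np.cos(-.96-v+c),np.sin(-.96-v+c)])
v=1.557
for st,n in((.15,32),):
    for k in range(n):
        if k%8==0: print("\nfrom",round(v,3))
        D=(g(v+st)-g(v))*100; print(f"[{D@tx:.2f}, {D@ty:.2f}, 0],",end=" "); v+=st
print("\nend",v)
E
```

```text
from 1.557
[0.39, 0.64, 0], [0.29, 0.69, 0], [0.18, 0.73, 0], [0.07, 0.75, 0], [-0.04, 0.75, 0], [-0.15, 0.73, 0], [-0.26, 0.70, 0], [-0.36, 0.66, 0], 
from 2.757
[-0.45, 0.60, 0], [-0.54, 0.52, 0], [-0.61, 0.43, 0], [-0.67, 0.34, 0], [-0.71, 0.23, 0], [-0.74, 0.13, 0], [-0.75, 0.01, 0], [-0.74, -0.10, 0], 
from 3.957
[-0.72, -0.21, 0], [-0.68, -0.31, 0], [-0.63, -0.41, 0], [-0.56, -0.50, 0], [-0.48, -0.58, 0], [-0.38, -0.64, 0], [-0.28, -0.69, 0], [-0.18, -0.73, 0], 
from 5.157
[-0.07, -0.75, 0], [0.05, -0.75, 0], [0.16, -0.73, 0], [0.26, -0.70, 0], [0.37, -0.65, 0], [0.46, -0.59, 0], [0.54, -0.52, 0], [0.61, -0.43, 0], 
end 6.357000000000004
```

Call:
apply_moves --slide '[[0.39, 0.64, 0.1], [0.29, 0.69, 0], [0.18, 0.73, 0], [0.07, 0.75, 0], [-0.04, 0.75, 0], [-0.15, 0.73, 0], [-0.26, 0.7, 0], [-0.36, 0.66, 0]]' --angular '[[0, 0, 0], [0, 0, 0], [0, 0, 0], [0, 0, 0], [0, 0, 0], [0, 0, 0], [0, 0, 0], [0, 0, 0]]' --hand '[12, 12, 12, 12, 12, 12, 12, 12]'

```text
t: 12.55
ee_pos: [0.4983, -0.1722, 0.1519]
tool_rot: [[-0.977, -0.214, 0.001], [-0.214, 0.977, -0.003], [-0.0, -0.003, -1.0]]
force: [1.1, -9.6, -2.5]
width: 0.0186
grasp_force: 59.4
```

```bash
python3 arc.py
```

```text
t 12.55 z 0.1519 r 0.0495 val mod 2pi 2.73 resist 8.7 Frad -4.18 w 0.0186 g 59.4
```

Call:
apply_moves --slide '[[-0.45, 0.6, 0], [-0.54, 0.52, 0], [-0.61, 0.43, 0], [-0.67, 0.34, 0], [-0.71, 0.23, 0], [-0.74, 0.13, 0], [-0.75, 0.01, 0], [-0.74, -0.1, 0]]' --angular '[[0, 0, 0], [0, 0, 0], [0, 0, 0], [0, 0, 0], [0, 0, 0], [0, 0, 0], [0, 0, 0], [0, 0, 0]]' --hand '[12, 12, 12, 12, 12, 12, 12, 12]'

```text
t: 13.22
ee_pos: [0.5408, -0.1385, 0.1518]
tool_rot: [[-0.977, -0.213, -0.009], [-0.213, 0.977, 0.001], [0.009, 0.003, -1.0]]
force: [-10.3, 4.6, 9.7]
width: 0.0183
grasp_force: 60.8
```

```bash
python3 arc.py
```

```text
t 13.2167 z 0.1518 r 0.0501 val mod 2pi 3.882 resist 9.89 Frad 5.46 w 0.0183 g 60.8
```

Call:
apply_moves --slide '[[-0.72, -0.21, 0], [-0.68, -0.31, 0], [-0.63, -0.41, 0], [-0.56, -0.5, 0], [-0.48, -0.58, 0], [-0.38, -0.64, 0], [-0.28, -0.69, 0], [-0.18, -0.73, 0]]' --angular '[[0, 0, 0], [0, 0, 0], [0, 0, 0], [0, 0, 0], [0, 0, 0], [0, 0, 0], [0, 0, 0], [0, 0, 0]]' --hand '[12, 12, 12, 12, 12, 12, 12, 12]'

```text
t: 13.88
ee_pos: [0.5915, -0.1681, 0.1519]
tool_rot: [[-0.977, -0.215, 0.0], [-0.215, 0.977, 0.002], [-0.001, 0.002, -1.0]]
force: [-0.4, 8.2, 3.6]
width: 0.0188
grasp_force: 60.4
```

```bash
python3 arc.py
```

```text
t 13.8833 z 0.1519 r 0.0508 val mod 2pi 5.122 resist 7.64 Frad 2.88 w 0.0188 g 60.4
```

Call:
apply_moves --slide '[[-0.07, -0.75, 0], [0.05, -0.75, 0], [0.16, -0.73, 0], [0.26, -0.7, 0], [0.37, -0.65, 0], [0.46, -0.59, 0], [0.54, -0.52, 0], [0.61, -0.43, 0]]' --angular '[[0, 0, 0], [0, 0, 0], [0, 0, 0], [0, 0, 0], [0, 0, 0], [0, 0, 0], [0, 0, 0], [0, 0, 0]]' --hand '[12, 12, 12, 12, 12, 12, 12, 12]'

```text
t: 14.55
ee_pos: [0.581, -0.2236, 0.1519]
tool_rot: [[-0.977, -0.215, 0.006], [-0.215, 0.977, 0.001], [-0.006, 0.0, -1.0]]
force: [4.5, 7.9, 0.4]
width: 0.0185
grasp_force: 59.9
```

```bash
python3 arc.py; python3 - <<'E'
from h import *
c=np.radians(12.2); t=np.radians(102.3); ty=np.array([np.cos(t),np.sin(t)]); tx=np.array([-ty[1],ty[0]])
g=lambda v:.05*np.array([np.cos(-.96-v+c),np.sin(-.96-v+c)])
v=6.357
for st,n in((.1,8),(.05,40)):
    for k in range(n):
        if k%(8 if st>.06 else 4)==0: print("\nfrom",round(v,3))
        D=(g(v+st)-g(v))*100; print(f"[{D@tx:.2f}, {D@ty:.2f}, 0],",end=" "); v+=st
print("\nend",v)
E
```

```text
t 14.55 z 0.1519 r 0.0503 val mod 2pi 0.026 resist 8.79 Frad -2.24 w 0.0185 g 59.9

from 6.357
[0.44, -0.23, 0], [0.46, -0.19, 0], [0.48, -0.14, 0], [0.49, -0.09, 0], [0.50, -0.04, 0], [0.50, 0.01, 0], [0.50, 0.06, 0], [0.49, 0.11, 0], 
from 7.157
[0.24, 0.07, 0], [0.24, 0.08, 0], [0.23, 0.09, 0], [0.23, 0.11, 0], 
from 7.357
[0.22, 0.12, 0], [0.21, 0.13, 0], [0.21, 0.14, 0], [0.20, 0.15, 0], 
from 7.557
[0.19, 0.16, 0], [0.18, 0.17, 0], [0.18, 0.18, 0], [0.17, 0.19, 0], 
from 7.757
[0.16, 0.19, 0], [0.15, 0.20, 0], [0.14, 0.21, 0], [0.13, 0.22, 0], 
from 7.957
[0.12, 0.22, 0], [0.10, 0.23, 0], [0.09, 0.23, 0], [0.08, 0.24, 0], 
from 8.157
[0.07, 0.24, 0], [0.06, 0.24, 0], [0.05, 0.25, 0], [0.03, 0.25, 0], 
from 8.357
[0.02, 0.25, 0], [0.01, 0.25, 0], [-0.00, 0.25, 0], [-0.02, 0.25, 0], 
from 8.557
[-0.03, 0.25, 0], [-0.04, 0.25, 0], [-0.05, 0.24, 0], [-0.07, 0.24, 0], 
from 8.757
[-0.08, 0.24, 0], [-0.09, 0.23, 0], [-0.10, 0.23, 0], [-0.11, 0.22, 0], 
from 8.957
[-0.12, 0.22, 0], [-0.13, 0.21, 0], [-0.15, 0.20, 0], [-0.16, 0.20, 0], 
end 9.15700000000001
```

Call:
apply_moves --slide '[[0.44, -0.23, 0], [0.46, -0.19, 0], [0.48, -0.14, 0], [0.49, -0.09, 0], [0.5, -0.04, 0], [0.5, 0.01, 0], [0.5, 0.06, 0], [0.49, 0.11, 0]]' --angular '[[0, 0, 0], [0, 0, 0], [0, 0, 0], [0, 0, 0], [0, 0, 0], [0, 0, 0], [0, 0, 0], [0, 0, 0]]' --hand '[12, 12, 12, 12, 12, 12, 12, 12]'

```text
t: 15.22
ee_pos: [0.5458, -0.238, 0.152]
tool_rot: [[-0.977, -0.215, 0.01], [-0.215, 0.977, -0.001], [-0.009, -0.003, -1.0]]
force: [8.6, 0.4, -5.1]
width: 0.0184
grasp_force: 59.2
```

```bash
python3 arc.py
```

```text
t 15.2167 z 0.152 r 0.0496 val mod 2pi 0.807 resist 8.64 Frad -0.24 w 0.0184 g 59.2
```

Call:
apply_moves --slide '[[0.24, 0.07, 0], [0.24, 0.08, 0], [0.23, 0.09, 0], [0.23, 0.11, 0]]' --angular '[[0, 0, 0], [0, 0, 0], [0, 0, 0], [0, 0, 0]]' --hand '[12, 12, 12, 12]'

```text
t: 15.55
ee_pos: [0.5359, -0.2371, 0.152]
tool_rot: [[-0.977, -0.215, 0.009], [-0.215, 0.977, -0.002], [-0.009, -0.004, -1.0]]
force: [7.6, -2.1, -5.4]
width: 0.0186
grasp_force: 59.2
```

```bash
python3 arc.py
```

```text
t 15.55 z 0.152 r 0.0495 val mod 2pi 1.008 resist 7.9 Frad 0.69 w 0.0186 g 59.2
```

Call:
apply_moves --slide '[[0.22, 0.12, 0], [0.21, 0.13, 0], [0.21, 0.14, 0], [0.2, 0.15, 0]]' --angular '[[0, 0, 0], [0, 0, 0], [0, 0, 0], [0, 0, 0]]' --hand '[12, 12, 12, 12]'

```text
t: 15.88
ee_pos: [0.5263, -0.2342, 0.152]
tool_rot: [[-0.977, -0.215, 0.009], [-0.215, 0.977, -0.002], [-0.008, -0.004, -1.0]]
force: [6.8, -3.8, -5.4]
width: 0.0185
grasp_force: 59.2
```

```bash
python3 arc.py
```

```text
t 15.8833 z 0.152 r 0.0493 val mod 2pi 1.212 resist 7.77 Frad 0.97 w 0.0185 g 59.2
```

Call:
apply_moves --slide '[[0.19, 0.16, 0], [0.18, 0.17, 0], [0.18, 0.18, 0], [0.17, 0.19, 0]]' --angular '[[0, 0, 0], [0, 0, 0], [0, 0, 0], [0, 0, 0]]' --hand '[12, 12, 12, 12]'

```text
t: 16.22
ee_pos: [0.5173, -0.2292, 0.152]
tool_rot: [[-0.977, -0.215, 0.008], [-0.215, 0.977, -0.003], [-0.007, -0.004, -1.0]]
force: [6.5, -4.9, -5.0]
width: 0.0183
grasp_force: 59.3
```

```bash
python3 arc.py
```

```text
t 16.2167 z 0.152 r 0.0492 val mod 2pi 1.421 resist 8.09 Frad 0.38 w 0.0183 g 59.3
```

Call:
apply_moves --slide '[[0.16, 0.19, 0], [0.15, 0.2, 0], [0.14, 0.21, 0], [0.13, 0.22, 0]]' --angular '[[0, 0, 0], [0, 0, 0], [0, 0, 0], [0, 0, 0]]' --hand '[12, 12, 12, 12]'

```text
t: 16.55
ee_pos: [0.5095, -0.2226, 0.152]
tool_rot: [[-0.977, -0.215, 0.007], [-0.215, 0.977, -0.003], [-0.006, -0.004, -1.0]]
force: [5.9, -5.9, -5.1]
width: 0.0185
grasp_force: 59.3
```

```bash
python3 arc.py
```

```text
t 16.55 z 0.152 r 0.0492 val mod 2pi 1.629 resist 8.33 Frad -0.22 w 0.0185 g 59.3
```

Call:
apply_moves --slide '[[0.12, 0.22, 0], [0.1, 0.23, 0], [0.09, 0.23, 0], [0.08, 0.24, 0]]' --angular '[[0, 0, 0], [0, 0, 0], [0, 0, 0], [0, 0, 0]]' --hand '[12, 12, 12, 12]'

```text
t: 16.88
ee_pos: [0.5033, -0.2146, 0.1519]
tool_rot: [[-0.977, -0.215, 0.005], [-0.215, 0.977, -0.003], [-0.005, -0.004, -1.0]]
force: [5.5, -7.1, -4.7]
width: 0.0188
grasp_force: 59.4
```

```bash
python3 arc.py
```

```text
t 16.8833 z 0.1519 r 0.0492 val mod 2pi 1.836 resist 8.95 Frad -0.85 w 0.0188 g 59.4
```

Call:
apply_moves --slide '[[0.07, 0.24, 0], [0.06, 0.24, 0], [0.05, 0.25, 0], [0.03, 0.25, 0]]' --angular '[[0, 0, 0], [0, 0, 0], [0, 0, 0], [0, 0, 0]]' --hand '[12, 12, 12, 12]'

```text
t: 17.22
ee_pos: [0.4988, -0.2055, 0.152]
tool_rot: [[-0.977, -0.215, 0.005], [-0.215, 0.977, -0.003], [-0.004, -0.004, -1.0]]
force: [3.5, -7.1, -4.4]
width: 0.0184
grasp_force: 59.4
```

```bash
python3 arc.py
```

```text
t 17.2167 z 0.152 r 0.0492 val mod 2pi 2.042 resist 7.88 Frad -0.84 w 0.0184 g 59.4
```

Call:
apply_moves --slide '[[0.02, 0.25, 0], [0.01, 0.25, 0], [0, 0.25, 0], [-0.02, 0.25, 0]]' --angular '[[0, 0, 0], [0, 0, 0], [0, 0, 0], [0, 0, 0]]' --hand '[12, 12, 12, 12]'

```text
t: 17.55
ee_pos: [0.4963, -0.1961, 0.1519]
tool_rot: [[-0.977, -0.215, 0.004], [-0.215, 0.977, -0.003], [-0.003, -0.004, -1.0]]
force: [3.2, -10.3, -5.2]
width: 0.0186
grasp_force: 59.5
```

```bash
python3 arc.py
```

```text
t 17.55 z 0.1519 r 0.0493 val mod 2pi 2.24 resist 10.64 Frad -1.54 w 0.0186 g 59.5
```

Call:
apply_moves --slide '[[-0.03, 0.25, 0], [-0.04, 0.25, 0], [-0.05, 0.24, 0]]' --angular '[[0, 0, 0], [0, 0, 0], [0, 0, 0]]' --hand '[12, 12, 12]'

```text
t: 17.8
ee_pos: [0.4957, -0.1889, 0.1519]
tool_rot: [[-0.977, -0.215, 0.003], [-0.215, 0.977, -0.003], [-0.002, -0.004, -1.0]]
force: [1.7, -12.4, -4.3]
width: 0.0183
grasp_force: 59.6
```

```bash
python3 arc.py
```

```text
t 17.8 z 0.1519 r 0.0493 val mod 2pi 2.386 resist 12.44 Frad -1.62 w 0.0183 g 59.6
```

Call:
apply_moves --slide '[[-0.07, 0.24, 0], [0, 0, 0], [0, 0, 0]]' --angular '[[0, 0, 0], [0, 0, 0], [0, 0, 0]]' --hand '[12, 12, 12]'

```text
t: 18.05
ee_pos: [0.4957, -0.1863, 0.1519]
tool_rot: [[-0.977, -0.214, 0.003], [-0.214, 0.977, -0.003], [-0.002, -0.004, -1.0]]
force: [3.2, -10.8, -4.2]
width: 0.0184
grasp_force: 59.6
```

```bash
python3 arc.py
```

```text
t 18.05 z 0.1519 r 0.0494 val mod 2pi 2.439 resist 10.65 Frad -3.64 w 0.0184 g 59.6
```

Call:
apply_moves --slide '[[0, -0.1, 0], [0, -0.05, 0], [0, 0, 0], [0, 0, 0], [0, 0, 0], [0, 0, 0], [0, 0, 0], [0, 0, 0]]' --angular '[[0, 0, 0], [0, 0, 0], [0, 0, 0], [0, 0, 0], [0, 0, 0], [0, 0, 0], [0, 0, 0], [0, 0, 0]]' --hand '[12, 12, 30, 45, 60, 60, 60, 60]'

```text
t: 18.72
ee_pos: [0.4949, -0.1855, 0.1519]
tool_rot: [[-0.977, -0.214, -0.0], [-0.214, 0.977, 0.0], [0.0, 0.0, -1.0]]
force: [-0.9, 0.7, 0.8]
width: 0.0508
grasp_force: 0.0
```

Call:
apply_moves --slide '[[0, 0, -1], [0, 0, -2], [0, 0, -2.5], [0, 0, -2.5], [0, 0, -2.5], [0, 0, -1.5], [0, 0, 0], [0, 0, 0]]' --angular '[[0, 0, 0], [0, 0, 0], [0, 0, 0], [0, 0, 0], [0, 0, 0], [0, 0, 0], [0, 0, 0], [0, 0, 0]]' --hand '[60, 60, 60, 60, 60, 60, 60, 60]'

```text
t: 19.38
ee_pos: [0.4951, -0.1856, 0.2732]
tool_rot: [[-0.977, -0.214, 0.003], [-0.214, 0.977, 0.0], [-0.003, -0.0, -1.0]]
force: [-0.6, -0.1, -0.1]
width: 0.0512
grasp_force: 0.0
```

```bash
python3 - <<'E'
from h import *
s=robot.get_state(); print(s["t"],s["ee_pos"],s["width"],s["force"])
i,m=look("wrist"); cv2.imwrite("pics/f1.png",i)
E
```

```text
19.3833 [ 0.49506853 -0.1856108   0.27324334] 0.051237675162516115 [-0.56983708 -0.05553955 -0.06813796]
```

View pics/f1.png

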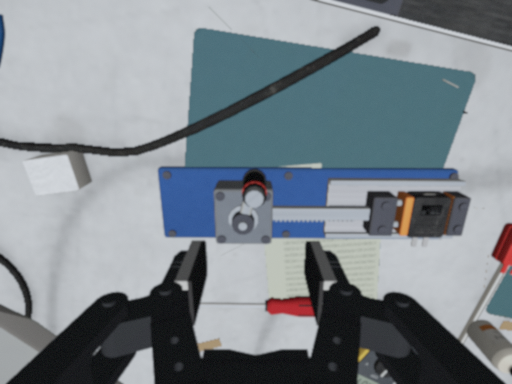

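The charger at (430,214) is held square between the orange pad at (406,213) and the stop at (456,214). The sleeve at (255,195) is released and the hand is clear, so I'm handing in.

```bash
python3 -c "
from cell import ticket
print(ticket.sign_off())"
```

```text
the job is handed in; nothing more can be done
None
```

The charger lies flat and square in the bed, clamped against the stop with roughly 24 N (estimated from the rise in crank force), the crank is released and the job was handed in at about 19.4 s; sign-off returned no verdict.

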